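Temperature check at the stollen stall

ROBOT

A 7-joint arm with a two-finger parallel gripper is mounted at the origin on the work surface. World frame = base frame: x ahead of the robot, y to its left, z up, the work surface at z = 0. Lengths are in m, angles in rad, forces in N, time in s.
With the tool pointing down it reaches from about 0.425 to 1.025 m from the base axis. Payload 9.4 kg.
Tool frame: the origin (TCP) lies at the very end of the fingers, on their centre line; the grasp point (between the pads) lies 19 mm behind it; z points along the fingers, y is the line along which they close (so a half turn about z gives the same grasp; the last joint's range is limited). The gripper opens to 85 mm and grips with 20 to 120 N. Pads are 22 mm wide; open, the fingers measure 114 mm over their backs; the gripper's body (76 mm by 85 mm) begins 54 mm behind the grasp point. The pads swing forward as they close: fully open they stand 13 mm farther back than shut.
Start: joints at [-1.367, 0.599, -0.003, 1.599, 0.002, 0.943, -0.08], TCP at [0.201, 0.697, 0.231] pointing down, gripper open.
Joint ranges: [-2.57, 2.57], [-0.35, 1.97], [-1.29, 1.29], [0.11, 2.56], [-1.05, 4.19], [0.11, 1.86], [-2.63, 2.63]. Speed limits (rad/s): [2.22, 2.22, 3.01, 3.01, 3.14, 3.14, 3.14].

INTERFACE

Orientations are given as a rotation vector (axis times angle).
In Python, from cell import arm gives the robot as it stands.
- The arm moves only by the shell command python3 -m creep 'ROWS' [FORCE]. ROWS is JSON, a list of rows, each a list of 3 entries, a list of its own where there are three numbers: the turn, a rotation vector about the world's x, y, z in degrees, then the shift along the world's x, y, z in m, then the closure, from -1 (fully open) to 1 (shut). In form: [[[wx, wy, wz], [x, y, z], hand], ...]. A call has 1 to 10 rows; each row shifts and turns the commanded pose from where the row before left it; what a row does not reach is not made up. A row lasts 1/10 s, in which the tool goes at most 50 mm and 8.59 degrees, less where a joint would pass 70% of its speed; a pose out of reach is approached as far as the arm can. A call with a gripper value outside its range is refused whole. The fingers move at their own pace and stop on an object; FORCE is the grip in N (left out, the last holds). Time passes only in rows, so rows that do not move let the fingers close. It gives the time, the measured TCP pose, the force, the opening and the grip force at its end, in the units of the state.
- arm.get_state(): the state, without advancing time (a new reading comes with each control period).
- arm.get_image(name): name is "scene" or "top" or "wrist"; returns the picture (480x640x3 uint8, blue, green, red); there is no depth.
- arm.camera_params(name): a dict with "vertical_fov" (degrees; the focal length in pixels is half the picture's height over the tangent of half this angle, whatever the lens; pixels are square), "cx", "cy" (the principal point, pixels), "extrinsics" (4x4, takes a point from camera to world coordinates); the wrist camera has in their place "mount" (4x4, takes a point from camera to tool coordinates, whose origin is the TCP and whose axes are the flange's). Camera axes: x right, y down, z forward; pixel columns grow to the right and rows downward; lengths in m; the calibration is good to about 2 mm. A picture is of the moment at which its call begins: read the wrist's pose just before it. camera_params takes no time and is no camera call.
- arm.sign_off(): hands the job in; it is judged then, once.
The state is a dict: "clock": time; "q": joint angles; "joint_velocities": joint speeds; "joint_torque": joint torques, N m; "ee_pos": TCP position; "tool_rot": TCP orientation; "ft_force": force on the tool from outside, world axes, zero at the start; "wrist_torque": the same for the moment, N m; "grip_width": finger opening in m; "grip_force": force on a finger pad.
Only numpy, scipy, OpenCV 4.12 (cv2) and the standard library are available. Lean on these libraries where they do the work, as an engineer would, in place of code of your own. Each camera call takes 0.05 s, during which the arm holds its last target. There are 200 camera calls.

TASK

First lift the flat wooden lid off the slim gift box and lay it squarely on the pile of two matching lids, edges in line. Then take the orange probe thermometer from its fork and gently (without striking anything) touch its sprung tip to the centre of the red seal, then the yellow seal, then the blue seal, holding the probe square to each seal's face for a second. Finally hang the probe upright back in its fork and let go; do not disturb the pile or the other things on the counter.

Things in the scene. Friction and masses are not known exactly. Their poses are not given: they have to be found in the camera images.
- lid: loose pine board, 62 mm (x) by 140 mm (y) by 10 mm thick, brown-red label on top, lying across the top of the gift box. Origin: centre of its underside; z up. Grip it over its 62 mm width. It overhangs the box walls by 2 mm on the long sides and 1 mm on the ends.
- pile_top: upper of the two piled lids, the same 62 x 140 x 10 mm board; origin: centre of its underside (its top face is 10 mm above), z up. The lid goes on it, x axis along x axis (either way round).
- pile_low: lower of the two piled lids, the same board, lying on the counter under pile_top; origin: centre of its underside.
- giftbox: fixed slim open-topped pine box, outside 58 mm (x) by 138 mm (y) by 70 mm high, walls 5 mm; a sugared loaf fills it up to 42 mm above the counter. Origin: centre of its underside, z up.
- easel: fixed wooden display easel with a gift pack lying on its slope, 33 degrees from level, which looks to the easel's -x; about 130 mm (x) by 130 mm (y), 130 mm high. Origin: centre of its underside at counter height, z up.
- guard: fixed board, 150 (x) by 170 (y) by 12 mm, with a stollen loaf along y (158 x 103 mm, 86 mm high) and a clear glass shelf above: underside 231 mm, top 239 mm above the counter, x = -25 to +75 mm, y = -85 to +85 mm, on two posts at x = +66, y = -75 and +75 mm. Origin: centre of the board's underside, z up; open side -x.
- seal_red: round red seal, 26 mm across, with a white centre spot, on the pack on the easel. Origin: centre of its outer face; z points straight out of the face, 33 degrees from vertical, leaning to the easel's -x.
- seal_yellow: round yellow seal, 26 mm across, with a white centre spot, on the -x shoulder of the loaf under the glass. Origin: centre of its outer face; z points straight out of the face, 40 degrees from vertical, leaning to the guard's -x. The front edge of the glass stands 19 mm behind (+x of) the seal's centre and 157 mm above it, so the tool has to come in tilted.
- seal_blue: round blue seal, 26 mm across, with a white centre spot, lying level on the loaf in the gift box, 47 mm above the counter (23 mm below the rim), 30 mm from the box's middle towards its +y end. Origin: centre of its outer face; z points up.
- probe: loose probe thermometer. Origin: centre of its collar's underside; z up along the handle. Black collar 34 mm across, 6 mm thick; above it an orange square handle, 22 x 22 mm, 6 to 86 mm above the origin, sides along the probe's x and y. Below, a steel shaft 10 mm across, 62 mm long, then the copper tip, ending 78 mm below the origin when not pressed.
- tip (a point): the outer end of the probe's round copper tip (ball 8 mm across); it moves up the shaft as the tip is pressed.
- plunger (a joint): how far the sprung tip is pressed in: 0 free, 0.008 m at its stop; 0.9 N to start, 3.3 N at the stop. Beyond the stop the probe is rigid; 3 to 5 mm pressed in is ample.
- fork: fixed probe stand: base 80 x 80 mm, upright at its +x side, and on top a horizontal fork (95 to 105 mm above the counter, 52 mm across y, x = -25 to +38 mm) with a slot 16 mm wide along x, open to -x and closed at x = +22 mm. Origin: under the probe's resting place at counter height, z up.
- fork_rest (a point): where the probe's origin rests: mid-slot on the top face of the fork, 105 mm above the counter. The collar lies on the fork, the shaft hangs through the slot.
- weight_a: loose black iron knob weight, 40 mm across, 56 mm high; origin under its centre. Leave alone.
- weight_b: loose black iron knob weight, 36 mm across, 48 mm high; origin under its centre. Leave alone.
- weight_c: loose black iron knob weight, 28 mm across, 36 mm high; origin under its centre. Leave alone.
- mug: loose white mug, 66 mm across, 80 mm high; origin under its centre. Leave alone.
- jar: loose amber glass jar, 64 mm across, 100 mm high; origin under its centre. Leave alone.
- brush: loose hand brush, about 220 mm long, lying on the counter; origin under its middle. Leave alone.
Not all that is in view belongs to the job. Leave any turquoise or white look-alike of the lid alone. Several things look just like the giftbox: the one meant starts farthest from the robot's base.

How it is judged:
On the way, in this order (a step that is already met when the one before it is completed fails the run):
1. the lid lies squarely on the pile, let go (x of lid in the frame of pile_top between -0.006 and 0.006 m and y of lid in the frame of pile_top between -0.006 and 0.006 m and z of lid in the frame of pile_top between 0.008 and 0.012 m and angle between the x axis of lid and the x axis of pile_top, either way round below 0.1 rad and contact force between the fingers and lid below 0.1 N and linear speed of lid below 0.02 m/s), for 0.2 s.
2. the probe tip is pressed on the middle of the red seal, the probe square to its face (distance between tip and seal_red below 0.008 m and contact force between probe and seal_red above 0.3 N and angle between the z axis of probe and the z axis of seal_red, either way round below 0.27 rad), for 0.4 s.
3. the probe tip is pressed on the middle of the yellow seal, the probe square to its face (distance between tip and seal_yellow below 0.008 m and contact force between probe and seal_yellow above 0.3 N and angle between the z axis of probe and the z axis of seal_yellow, either way round below 0.27 rad), for 0.4 s.
4. the probe tip is pressed on the middle of the blue seal, the probe square to its face (distance between tip and seal_blue below 0.008 m and contact force between probe and seal_blue above 0.3 N and angle between the z axis of probe and the z axis of seal_blue, either way round below 0.27 rad), for 0.4 s.
At the end, for the whole second after the job is handed in: The lid lies flat on the upper piled lid, within 6 mm in x and y and 0.1 rad of square; the probe hangs upright (within 0.1 rad) with its collar on the fork, within 12 mm of its resting place; both released and at rest (x of lid in the frame of pile_top between -0.006 and 0.006 m and y of lid in the frame of pile_top between -0.006 and 0.006 m and z of lid in the frame of pile_top between 0.008 and 0.012 m and angle between the x axis of lid and the x axis of pile_top, either way round below 0.1 rad and horizontal distance between probe and fork_rest below 0.012 m and z of probe in the frame of fork_rest between -0.003 and 0.004 m and angle between probe's own z axis and vertical below 0.1 rad and linear speed of each of probe, lid below 0.02 m/s); the robot touches nothing.
It fails at once if a weight, the mug, the jar or the brush is disturbed (moved more than 20 mm) (distance of any of weight_a, weight_b, weight_c, mug, jar, brush from where it was at the start of the episode above 0.02 m).
It fails at once if the pile is shoved (a piled lid moved more than 15 mm) (distance of any of pile_low, pile_top from where it was at the start of the episode above 0.015 m).
It fails at once if the easel or the glass-shelf stand is pressed or struck harder than 15 N (contact force between anything else and easel above 15 N or contact force between anything else and guard above 15 N).
It fails at once if the probe presses on the blue seal harder than 15 N (contact force between probe and seal_blue above 15 N).
It also fails if it takes over 72 s, if anything falls off the work surface, if the arm or the gripper's body presses on something with over 40 N, if the wrist force passes 120 N, or if a joint passes its speed limit or range.

## Working session

There is one attempt and no reset: what is moved stays moved. The work goes in short steps, Python scripts to look and compute and a shell command to move; the robot and the scene stay as the last step left them, time stands still between calls to the robot, and variables do not carry over. Pictures are saved under pics/ and viewed, at most 10 in all, crops included, and the job is handed in when it is done.

```bash
ls; mkdir -p pics
python3 - <<'E'
from cell import arm
import cv2,json
s=arm.get_state();print(s)
for n in("scene","top","wrist"):
    im=arm.get_image(n);cv2.imwrite(f"pics/{n}0.png",im);p=arm.camera_params(n);print(n,{k:(v if not hasattr(v,'tolist') else v.tolist()) for k,v in p.items()})
E
```

```text
pics
{'clock': 0.0, 'q': array([-1.36672837,  0.60014262, -0.00254386,  1.60013339,  0.00178425,
        0.94289434, -0.0797842 ]), 'joint_velocities': array([ 0.00066617,  0.00224505, -0.00052951,  0.00062736,  0.00085955,
        0.00177975,  0.00127994]), 'joint_torque': array([ 3.06091197e-04, -7.76431203e+01,  1.56440455e+00, -2.58022642e+01,
        1.22751697e-02,  8.48270516e-03, -3.20984600e-05]), 'ee_pos': array([0.20077341, 0.69615266, 0.23040305]), 'tool_rot': array([-4.39467431e-01, -3.11061129e+00,  2.47061296e-03]), 'ft_force': array([-0.69589402,  0.46357464,  0.20611195]), 'wrist_torque': array([ 0.03367763,  0.01366333, -0.01062158]), 'grip_force': 0.0, 'grip_width': 0.08559760675813055}
scene {'vertical_fov': 53.89989684991509, 'cx': 316.08193251987666, 'cy': 236.448419778195, 'extrinsics': [[-0.572092781742419, 0.4895219219946348, -0.6580867245013378, 1.1146950393623132], [0.8198297124027853, 0.3175549667222222, -0.47648513698919787, 0.44306016258557473], [-0.02427121216147046, -0.8121127575630904, -0.5829955207919575, 0.6770259445049605], [0.0, 0.0, 0.0, 1.0]]}
top {'vertical_fov': 43.707102407492954, 'cx': 317.57402481310805, 'cy': 241.51712434846112, 'extrinsics': [[0.00027642585736936513, -0.9970849301656163, 0.07629918495877831, 0.3614037071585269], [-0.9999705268535929, 0.00030980232137374123, 0.007671339300909153, -0.032053049285600974], [-0.007672614475742908, -0.07629905673827268, -0.9970554572981168, 1.585751033237013], [0.0, 0.0, 0.0, 1.0]]}
wrist {'vertical_fov': 69.01708446485948, 'cx': 319.57845735520084, 'cy': 232.03473921888417, 'mount': [[0.0014645044681948908, -0.9562899407739391, -0.2924164913291248, 0.0745591978109983], [0.9999989248669571, 0.001422162038181289, 0.0003573794416288105, -0.00027360989853664197], [7.410526823730977e-05, -0.292416700326282, 0.9562909953976856, -0.14172248315009522], [0.0, 0.0, 0.0, 1.0]]}
```

View pics/top0.png

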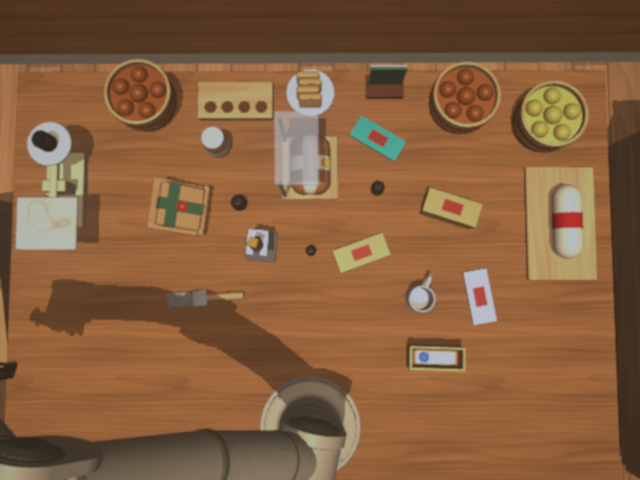

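View pics/scene0.png

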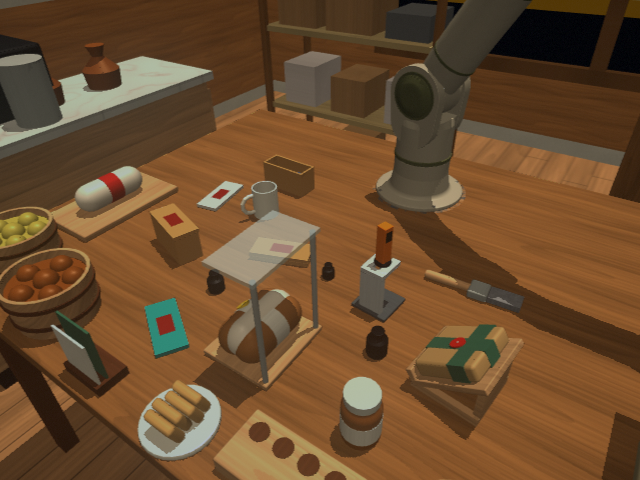

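The top view shows the lidded giftbox at (452,208), the pile at (361,253), the fork at (262,243), the easel with the red seal at (182,206), and the guard at (310,165) with the yellow seal at (325,162), its open side to the image's right. The look-alikes are the open box at (437,358), the turquoise lid at (378,138) and the white lid at (480,297). The scene view agrees.

```bash
cat > h.py <<'E'
import numpy as np,cv2
from cell import arm
from scipy.spatial.transform import Rotation as R
def cam(n,s=None):
    p=arm.camera_params(n)
    if n=="wrist":
        T=np.eye(4);T[:3,:3]=R.from_rotvec(s["tool_rot"]).as_matrix();T[:3,3]=s["ee_pos"];E=T@np.array(p["mount"])
    else:E=np.array(p["extrinsics"])
    f=240/np.tan(np.radians(p["vertical_fov"])/2)
    return E,f,p["cx"],p["cy"]
def ray(c,u,v):
    E,f,cx,cy=c
    d=E[:3,:3]@np.array([(u-cx)/f,(v-cy)/f,1]);return E[:3,3],d/np.linalg.norm(d)
def onz(c,u,v,z):
    o,d=ray(c,u,v);return o+d*(z-o[2])/d[2]
def proj(c,P):
    E,f,cx,cy=c;q=E[:3,:3].T@(np.array(P)-E[:3,3]);return np.array([cx+f*q[0]/q[2],cy+f*q[1]/q[2]])
def cross(c1,p1,c2,p2):
    o1,d1=ray(c1,*p1);o2,d2=ray(c2,*p2)
    A=np.stack([d1,-d2],1);t=np.linalg.lstsq(A,o2-o1,rcond=None)[0]
    a,b=o1+t[0]*d1,o2+t[1]*d2;return (a+b)/2,np.linalg.norm(a-b)
def blobs(im,lo,hi,amin=20):
    h=cv2.cvtColor(im,cv2.COLOR_BGR2HSV)
    m=cv2.inRange(h,np.array(lo),np.array(hi))
    if lo[0]==0: m|=cv2.inRange(h,np.array((170,lo[1],lo[2])),np.array((180,hi[1],hi[2])))
    cs,_=cv2.findContours(m,cv2.RETR_EXTERNAL,cv2.CHAIN_APPROX_NONE)
    return [(cv2.contourArea(x),x) for x in cs if cv2.contourArea(x)>amin]
def rect(c,cnt,z):
    P=np.array([onz(c,u,v,z)[:2] for u,v in cnt[:,0,:]],np.float32)
    r=cv2.minAreaRect(P*1000);b=cv2.boxPoints(r);e=[b[1]-b[0],b[2]-b[1]];l=max(e,key=np.linalg.norm)
    return np.round(np.array(r[0]),1),np.round(sorted(r[1]),1),round(np.degrees(np.arctan2(l[1],l[0]))%180,1)
def shot(name):
    s=arm.get_state();im=arm.get_image("wrist");cv2.imwrite(f"pics/{name}.png",im);return im,cam("wrist",s),s
E
python3 - <<'E'
from h import *
c=cam("top");im=cv2.imread("pics/top0.png")
for a,x in blobs(im,(0,150,110),(8,255,255)):
    (u,v),_,_=cv2.minAreaRect(x);print("red",a,round(u),round(v),rect(c,x,.08),rect(c,x,.02))
for a,x in blobs(im,(22,150,120),(32,255,255),8):
    (u,v),_,_=cv2.minAreaRect(x);print("yel",a,round(u),round(v),onz(c,u,v,.08))
for n,u,v,z in(("lid",452,208,.08),("pile",361,253,.02),("fork",257,241,.19),("easel",180,207,.1),("guard",310,168,.012),("red",182,206,.1)):print(n,onz(c,u,v,z).round(3))
E
```

```text
red 115.5 480 296 (array([ 339.3, -426.1]), array([21.1, 40. ]), np.float32(10.2)) (array([ 338.4, -441.8]), array([22. , 41.6]), np.float32(10.2))
red 138.5 361 252 (array([ 449.6, -130.3]), array([23.7, 43.1]), np.float32(110.0)) (array([ 453.1, -134.2]), array([24.6, 44.8]), np.float32(110.0))
red 327.5 569 220 (array([ 530.9, -654.2]), array([35.5, 65.4]), np.float32(90.0)) (array([ 537.6, -678.9]), array([36.9, 68. ]), np.float32(90.0))
red 68.0 182 206 (array([568.5, 325.1]), array([23. , 23.1]), np.float32(90.0)) (array([576.7, 339.4]), array([23.9, 24. ]), np.float32(90.0))
red 166.5 452 207 (array([ 564.8, -361.2]), array([25.9, 46.8]), np.float32(71.3)) (array([ 572.9, -374.3]), array([26.9, 48.7]), np.float32(71.3))
red 118.0 377 138 (array([ 743.1, -173.3]), array([21.8, 41.3]), np.float32(58.4)) (array([ 758.3, -179. ]), array([22.7, 42.9]), np.float32(58.4))
yel 17.5 327 162 [ 0.67863375 -0.04444033  0.08      ]
yel 21.5 562 132 [ 0.75667061 -0.64402581  0.08      ]
yel 9.0 539 126 [ 0.77139812 -0.5858848   0.08      ]
yel 131.5 553 114 [ 0.80322619 -0.62371262  0.08      ]
yel 29.5 572 110 [ 0.81256724 -0.67124917  0.08      ]
yel 115.5 534 108 [ 0.82059842 -0.57452508  0.08      ]
yel 38.0 552 95 [ 0.85215849 -0.6206406   0.08      ]
lid [ 0.562 -0.361  0.08 ]
pile [ 0.451 -0.134  0.02 ]
fork [0.469 0.121 0.19 ]
easel [0.562 0.324 0.1  ]
guard [0.678 0.    0.012]
red [0.564 0.319 0.1  ]
```

```bash
python3 -m creep '[[[0,0,0],[0.024,-0.034,0.02],-1],[[0,0,0],[0.024,-0.034,0.02],-1],[[0,0,0],[0.024,-0.034,0.02],-1],[[0,0,0],[0.024,-0.034,0.02],-1],[[0,0,0],[0.024,-0.034,0.02],-1],[[0,0,0],[0.024,-0.034,0.02],-1],[[0,0,0],[0.024,-0.034,0.02],-1],[[0,0,0],[0.024,-0.034,0.02],-1],[[0,0,0],[0.024,-0.034,0.02],-1],[[0,0,0],[0.024,-0.034,0.02],-1]]'
```

```text
clock: 1.15
ee_pos: [0.4415, 0.3549, 0.4321]
tool_rot: [-0.44, -3.111, -0.0]
ft_force: [0.6, 0.6, 0.4]
grip_width: 0.0852
grip_force: 0.0
```

```bash
python3 -m creep '[[[0,0,0],[0.025,-0.02,0],-1],[[0,0,0],[0.025,-0.02,0],-1],[[0,0,0],[0.025,-0.02,0],-1],[[0,0,0],[0.01,-0.03,0],-1],[[0,0,0],[0,0,0],-1],[[0,0,0],[0,0,0],-1]]'
python3 -c "
from h import *
shot('w1')"
python3 -m creep '[[[0,0,0],[0.01,-0.04,0],-1],[[0,0,0],[0.01,-0.04,0],-1],[[0,0,0],[0.01,-0.04,0],-1],[[0,0,0],[0.01,-0.04,0],-1],[[0,0,0],[0.01,-0.04,0],-1],[[0,0,0],[0.01,-0.04,0],-1],[[0,0,0],[0,-0.02,0],-1],[[0,0,0],[0,0,0],-1],[[0,0,0],[0,0,0],-1]]'
python3 - <<'E'
from h import *
im,c,s=shot('w2')
a=cv2.imread('pics/w1.png')
cv2.imwrite('pics/w12.png',cv2.resize(np.vstack([a,im]),(400,600),interpolation=cv2.INTER_AREA))
E
```

```text
clock: 1.75
ee_pos: [0.526, 0.2661, 0.4312]
tool_rot: [-0.442, -3.11, -0.0]
ft_force: [-0.5, 0.3, -0.3]
grip_width: 0.0855
grip_force: 0.0
clock: 2.7
ee_pos: [0.5858, 0.0082, 0.4312]
tool_rot: [-0.437, -3.111, -0.001]
ft_force: [-0.1, -0.0, -0.6]
grip_width: 0.085
grip_force: 0.0
```

View pics/w1.png

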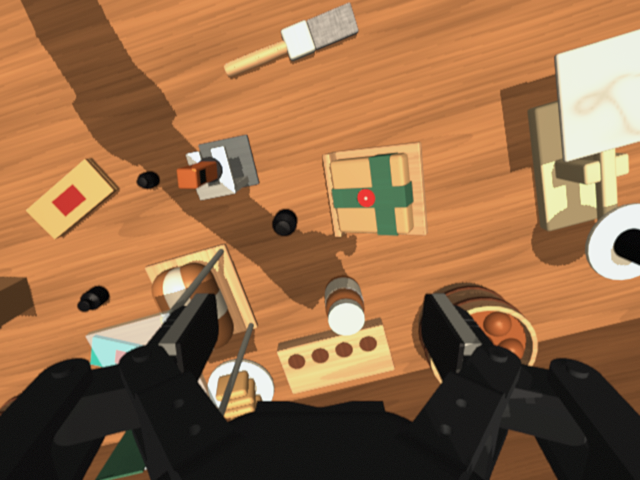

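View pics/w2.png

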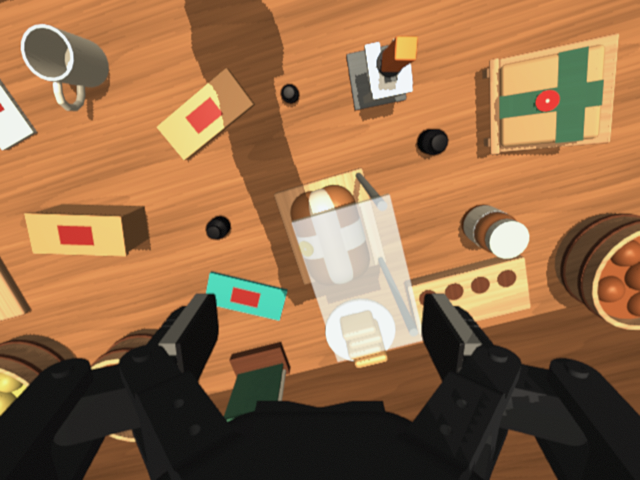

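w1: red seal at (366,198), probe and fork at ~(205,172). w2: red seal at (547,100), fork at ~(385,72), yellow seal dimly visible at (305,248) next to the glass, lid at (75,235), pile at (205,115). I need a zoomed look at the fork and both seals.

Run:
```python
import cv2,numpy as np
a=cv2.imread('pics/w1.png');b=cv2.imread('pics/w2.png')
def cr(i,u,v,w=66,h=50):return cv2.resize(i[v-h:v+h,u-w:u+w],(400,300),interpolation=cv2.INTER_CUBIC)
s=cv2.imread('pics/scene0.png')
cv2.imwrite('pics/z1.png',np.vstack([np.hstack([cr(a,215,170),cr(b,385,75)]),np.hstack([cr(b,310,235),cr(s,385,270)])]))
```

```text
(no output)
```

View pics/z1.png

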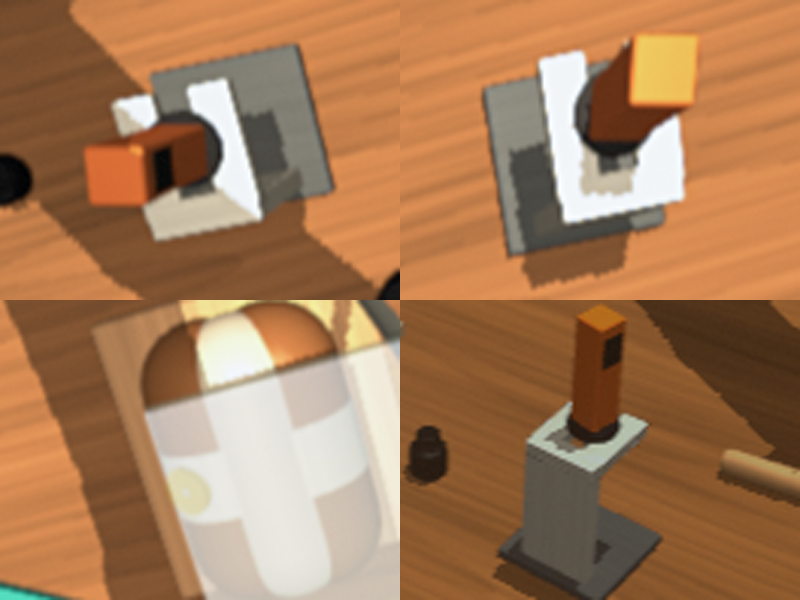

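```bash
cat >> h.py <<'E'
def W(p,r):return cam("wrist",{"ee_pos":np.array(p),"tool_rot":np.array(r)})
W1=W((.526,.2661,.4312),(-.442,-3.11,0));W2=W((.5858,.0082,.4312),(-.437,-3.111,-.001))
E
python3 - <<'E'
from h import *
a=cv2.imread('pics/w1.png');b=cv2.imread('pics/w2.png');t=cv2.imread('pics/top0.png');s=cv2.imread('pics/scene0.png');T=cam("top")
A=onz(W2,365.2,44.3,.105);B=onz(W2,373.5,99,.105);C=onz(W2,412.4,91,.105)
print("fork",A,B,C,np.linalg.norm(A-B),np.linalg.norm(B-C))
x=(B-A)/np.linalg.norm(B-A);print("origin",(B+C)/2-.038*x,"yaw",np.degrees(np.arctan2(x[1],x[0])))
f=lambda u,v:(149+u/3.03,120+v/3)
for p in((150,75),(298,45),(332,190)):print("base",onz(W1,*f(*p),.01))
print("red w12",cross(W1,(366,198),W2,(547,100)),"top/w1",cross(T,(182,206),W1,(366,198)))
print("yel",cross(T,(327,162),W2,(306,249)))
for n,i,c in(("w1",a,W1),("w2",b,W2)):
  for ar,k in blobs(i,(0,150,110),(8,255,255),60):
    (u,v),_,_=cv2.minAreaRect(k);print(n,ar,round(u),round(v),"lid",rect(c,k,.08),"pile",rect(c,k,.02))
def cr(i,u,v,w,h):return cv2.resize(i[v-h:v+h,u-w:u+w],(400,300),interpolation=cv2.INTER_CUBIC)
cv2.imwrite('pics/z2.png',np.vstack([np.hstack([cr(a,375,190,80,60),cr(b,555,95,80,60)]),np.hstack([cr(s,465,360,80,60),cr(t,320,165,40,30)])]))
E
```

```text
fork [0.43943781 0.10702678 0.105     ] [0.50225242 0.1024103  0.105     ] [0.50644911 0.15125018 0.105     ] 0.06298401724765224 0.049019856715502276
origin [0.46645298 0.12961549 0.105     ] yaw -4.20331936403378
base [0.42994809 0.09612705 0.01      ]
base [0.43690809 0.17472783 0.01      ]
base [0.5130611  0.16690581 0.01      ]
red w12 (array([0.56564557, 0.32208061, 0.08861406]), np.float64(0.0015674354091739125)) top/w1 (array([0.56638581, 0.32219492, 0.08773109]), np.float64(0.000554185977634347))
yel (array([ 0.68604414, -0.04372354,  0.05583829]), np.float64(0.002695082972756118))
w1 232.5 366 198 lid (array([567.6, 322.4]), array([24.7, 24.7]), np.float32(163.9)) pile (array([581.4, 326.8]), array([27.7, 27.7]), np.float32(163.9))
w1 486.5 68 200 lid (array([452.9, -88.4]), array([25.4, 42.4]), np.float32(110.8)) pile (array([ 452.7, -134. ]), array([28.5, 47.5]), np.float32(110.8))
w2 318.0 245 297 lid (array([ 729.3, -154.3]), array([23.3, 41.2]), np.float32(59.1)) pile (array([ 755.5, -176.5]), array([26.1, 46.2]), np.float32(59.1))
w2 557.0 76 235 lid (array([ 564.3, -361.7]), array([27.9, 49.1]), np.float32(74.1)) pile (array([ 570.5, -409.2]), array([31.3, 55. ]), np.float32(74.1))
w2 592.5 204 115 lid (array([ 459.1, -116.7]), array([25. , 43.3]), np.float32(110.1)) pile (array([ 452.4, -134.4]), array([28.1, 48.6]), np.float32(110.1))
w2 372.5 547 100 lid (array([566.6, 327.1]), array([26.1, 31.1]), np.float32(74.1)) pile (array([573. , 363.5]), array([29.3, 34.9]), np.float32(74.1))
```

View pics/z2.png

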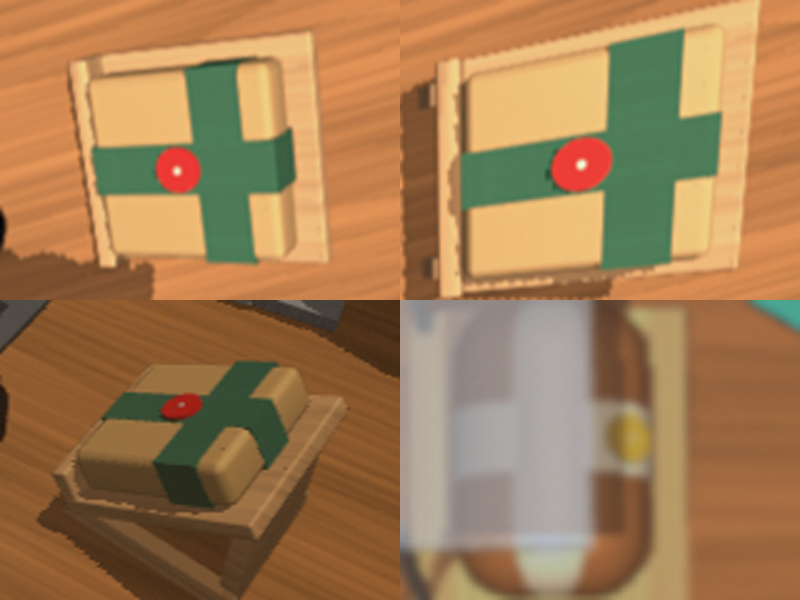

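z2: the easel's lip (its low edge) is on the left in w1/w2, so the slope faces world −y roughly. The yellow seal in the top view is at (326,162).

```bash
python3 - <<'E'
from h import *
print(arm.get_state()["q"].round(2))
g=lambda u,v:(295+u/2.5,130+v/2.5);h=lambda u,v:(475+(u-400)/2.5,35+v/2.5)
L,e1=cross(W1,g(70,62),W2,h(438,60));M,e2=cross(W1,g(98,268),W2,h(442,298));print(L,M,e1,e2,np.degrees(np.arctan2(*(M-L)[1::-1])))
# high edge
L,e1=cross(W1,g(312,32),W2,h(760,2));M,e2=cross(W1,g(329,263),W2,h(738,268));print(L,M,e1,e2,np.degrees(np.arctan2(*(M-L)[1::-1])))
T=cam("top")
for z in(.07,.074,.08):print(z,onz(T,326,162.4,z).round(4),onz(W2,306,249,z).round(4))
# guard board edges (z .012) in top crop right edge
p=lambda u,v:(280+(u-400)/5,135+(v-300)/5)
print(onz(T,*p(688,310),.012),onz(T,*p(688,590),.012))
E
python3 -m creep '[[[0,0,0],[0,-0.045,0],-1],[[0,0,0],[0,-0.045,0],-1],[[0,0,0],[0,-0.045,0],-1],[[0,0,0],[-0.0,-0.04,0],-1],[[0,0,0],[0,0,0],-1],[[0,0,0],[0,0,0],-1]]'
python3 - <<'E'
from h import *
im,c,s=shot('w3');print(s["q"].round(2),s["ee_pos"],s["tool_rot"])
for ar,k in blobs(im,(0,150,110),(8,255,255),100):
    (u,v),_,_=cv2.minAreaRect(k);print(ar,round(u),round(v),"lid",rect(c,k,.08),"pile",rect(c,k,.02))
E
```

```text
[-0.31  0.26  0.26  1.67 -0.07  1.22  1.26]
[0.49520725 0.27964895 0.04185942] [0.62306888 0.26184485 0.04714767] 0.0015983275292471473 0.0003679947599739306 -7.92718251303768
[0.51305724 0.40823844 0.0959642 ] [0.63998514 0.39150144 0.09838585] 0.0014846005072623814 0.0008196007987780754 -7.511816795355908
0.07 [ 0.681 -0.042  0.07 ] [ 0.6823 -0.0409  0.07  ]
0.074 [ 0.6802 -0.0419  0.074 ] [ 0.681  -0.0403  0.074 ]
0.08 [ 0.6789 -0.0419  0.08  ] [ 0.679  -0.0395  0.08  ]
[ 0.76197119 -0.07339102  0.012     ] [ 0.6109289  -0.07304719  0.012     ]
clock: 3.35
ee_pos: [0.5863, -0.1671, 0.431]
tool_rot: [-0.438, -3.111, -0.001]
ft_force: [0.6, 1.2, 0.8]
grip_width: 0.0856
grip_force: 0.0
[-0.05  0.3   0.33  1.62 -0.1   1.23  1.59] [ 0.58630716 -0.16709115  0.43101361] [-4.38332589e-01 -3.11054701e+00 -1.21951545e-03]
344.5 340 272 lid (array([ 729. , -176.2]), array([23.1, 41.1]), np.float32(58.8)) pile (array([ 755.1, -179.8]), array([26. , 46.1]), np.float32(58.8))
580.5 10 230 lid (array([ 530.8, -628.6]), array([37.8, 48.2]), np.float32(90.0)) pile (array([ 532.7, -687.3]), array([42.4, 54. ]), np.float32(90.0))
600.0 185 203 lid (array([ 564. , -361.5]), array([28.4, 48.4]), np.float32(72.0)) pile (array([ 570.1, -387.7]), array([31.9, 54.3]), np.float32(72.0))
683.5 316 80 lid (array([ 459., -136.]), array([26. , 43.7]), np.float32(110.4)) pile (array([ 452.2, -134.7]), array([29.2, 49. ]), np.float32(110.4))
605.0 91 63 lid (array([ 359.8, -407.7]), array([23.6, 41.3]), np.float32(10.3)) pile (array([ 341. , -439.5]), array([26.5, 46.3]), np.float32(10.3))
```

View pics/w3.png

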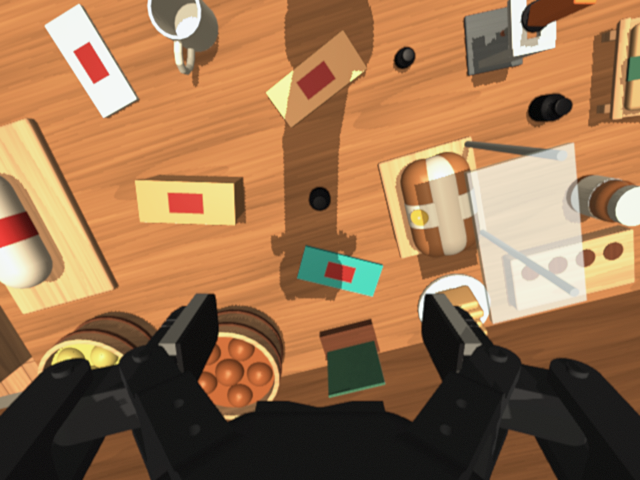

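w3: lid label at (185,203), pile label at (316,80) in shadow, yellow seal clear at (418,217).

```bash
python3 -m creep '[[[0,0,-8.3],[-0.002,-0.0195,-0.012],-1],[[0,0,-8.3],[-0.002,-0.0195,-0.012],-1],[[0,0,-8.3],[-0.002,-0.0195,-0.012],-1],[[0,0,-8.3],[-0.002,-0.0195,-0.012],-1],[[0,0,-8.3],[-0.002,-0.0195,-0.012],-1],[[0,0,-8.3],[-0.002,-0.0195,-0.012],-1],[[0,0,-8.3],[-0.002,-0.0195,-0.012],-1],[[0,0,-8.3],[-0.002,-0.0195,-0.012],-1],[[0,0,-8.3],[-0.002,-0.0195,-0.012],-1],[[0,0,-8.3],[-0.002,0,-0.012],-1]]'
python3 -m creep '[[[0,0,-8.3],[-0.002,0,-0.01],-1],[[0,0,0],[0,0,0],-1],[[0,0,0],[0,0,0],-1]]'
python3 - <<'E'
from h import *
im,c,s=shot('w4');print(s["q"].round(2),s["ee_pos"].round(4),s["tool_rot"].round(4))
Rm=R.from_rotvec(s["tool_rot"]).as_matrix();print("tooly",np.degrees(np.arctan2(Rm[1,1],Rm[0,1])))
for ar,k in blobs(im,(0,150,110),(8,255,255),100):
    print(ar,"lid",rect(c,k,.08))
for ar,k in blobs(im,(17,70,150),(30,255,255),3000):
    print(ar,cv2.boundingRect(k),"lid",rect(c,k,.08))
W3=W((.58631,-.16709,.43101),(-.43833,-3.11055,-.00122))
T=cam("top");print("yel",cross(T,(326,162.4),W3,(418,217)),cross(W2,(306,249),W3,(418,217)))
E
```

```text
clock: 4.4
ee_pos: [0.5667, -0.3438, 0.3107]
tool_rot: [2.395, 2.032, -0.0]
ft_force: [-0.3, -0.1, -0.1]
grip_width: 0.0855
grip_force: 0.0
clock: 4.7
ee_pos: [0.5652, -0.3418, 0.3012]
tool_rot: [-2.524, -1.869, -0.0]
ft_force: [-0.4, 0.8, 0.2]
grip_width: 0.0855
grip_force: 0.0
[ 0.01  0.53  0.71  1.71 -0.39  1.05  0.56] [ 0.5652 -0.3418  0.3012] [-2.5245e+00 -1.8688e+00 -3.0000e-04]
tooly -16.975915654748672
214.5 lid (array([ 377.2, -411.5]), array([11.3, 39.3]), np.float32(10.6))
1116.5 lid (array([ 564.4, -362.1]), array([28.7, 47.8]), np.float32(72.7))
1320.0 lid (array([ 471.4, -154.7]), array([25.3, 42.3]), np.float32(110.3))
444.0 lid (array([ 725.5, -205.5]), array([17.2, 23.7]), np.float32(149.1))
6233.5 (247, 330, 195, 74) lid (array([ 527.9, -575.9]), array([101.5, 231.8]), np.float32(179.0))
5977.0 (515, 305, 125, 83) lid (array([ 819.1, -598.4]), array([102.6, 147.4]), np.float32(147.1))
4135.0 (295, 152, 58, 126) lid (array([ 563.8, -363.1]), array([ 62.3, 137.2]), np.float32(71.9))
yel (array([ 0.68056371, -0.04179969,  0.07071696]), np.float64(0.0006424530406399355)) (array([ 0.68232724, -0.040993  ,  0.0679483 ]), np.float64(0.002180078649260083))
```

```bash
python3 -m creep '[[[0,0,-0.7],[-0.001,-0.0208,-0.02],-1],[[0,0,0],[0,0,-0.04],-1],[[0,0,0],[0,0,-0.045],-1],[[0,0,0],[0,0,-0.045],-1],[[0,0,0],[0,0,-0.04],-1],[[0,0,0],[0,0,-0.02],-1],[[0,0,0],[0,0,-0.02],-1],[[0,0,0],[0,0,-0.0115],-1],[[0,0,0],[0,0,0],-1]]'
python3 -m creep '[[[0,0,0],[0,0,0],0.2],[[0,0,0],[0,0,0],0.6],[[0,0,0],[0,0,0],1],[[0,0,0],[0,0,0],1],[[0,0,0],[0,0,0],1],[[0,0,0],[0,0,0],1]]' 40
```

```text
clock: 5.65
ee_pos: [0.5631, -0.364, 0.059]
tool_rot: [-2.54, -1.847, -0.0]
ft_force: [-0.4, 0.2, 1.1]
grip_width: 0.0853
grip_force: 0.0
clock: 6.25
ee_pos: [0.5637, -0.3651, 0.0614]
tool_rot: [2.541, 1.844, 0.002]
ft_force: [-1.6, 0.0, 7.2]
grip_width: 0.0609
grip_force: 44.0
```

```bash
python3 -m creep '[[[0,0,0],[0,0,0.005],1],[[0,0,0],[0,0,0.02],1],[[0,0,0],[0,0,0.04],1],[[0,0,0],[0,0,0.04],1],[[0,0,0],[0,0,0.02],1],[[0,0,0],[0,0,0],1],[[0,0,0],[0,0,0],1]]'
python3 - <<'E'
from h import *
im,c,s=shot('w5');print(s["ee_pos"].round(4),s["ft_force"].round(1),s["grip_width"])
Rm=R.from_rotvec(s["tool_rot"]).as_matrix();print("tooly",np.degrees(np.arctan2(Rm[1,1],Rm[0,1])),Rm[:,2])
z=s["ee_pos"][2]+.019
for ar,k in blobs(im,(0,130,80),(9,255,255),200):
    P=np.array(rect(c,k,z)[0])/1000;print(ar,cv2.boundingRect(k),"lid",rect(c,k,z),"tool xy",(Rm.T@(np.r_[P,z]-s["ee_pos"])).round(4))
E
```

```text
clock: 6.95
ee_pos: [0.563, -0.3643, 0.185]
tool_rot: [2.542, 1.845, 0.001]
ft_force: [-1.0, 0.4, -1.5]
grip_width: 0.0613
grip_force: 43.9
[ 0.563  -0.3643  0.185 ] [-1.   0.4 -1.5] 0.06131425905524266
tooly -18.059888749524447 [ 7.04661262e-04  1.47054311e-04 -9.99999741e-01]
530.0 (114, 325, 52, 28) lid (array([ 489.9, -352.6]), array([11.5, 18.7]), np.float32(9.8)) tool xy [-0.0116 -0.0731 -0.019 ]
8150.0 (280, 255, 79, 111) lid (array([ 564.1, -361.1]), array([29.7, 48.9]), np.float32(72.1)) tool xy [ 0.0034  0.0001 -0.019 ]
235.5 (83, 0, 30, 17) lid (array([ 532.2, -239.9]), array([4.3, 8.9]), np.float32(162.0)) tool xy [ 0.1087 -0.0678 -0.019 ]
```

```bash
python3 -m creep '[[[0,0,4.8],[-0.0137,0.0284,0],1],[[0,0,4.8],[-0.0137,0.0284,0],1],[[0,0,4.8],[-0.0137,0.0284,0],1],[[0,0,4.8],[-0.0137,0.0284,0],1],[[0,0,4.8],[-0.0137,0.0284,0],1],[[0,0,4.8],[-0.0137,0.0284,0],1],[[0,0,4.8],[-0.0137,0.0284,0],1],[[0,0,4.7],[-0.0137,0.0282,0],1],[[0,0,0],[0,0,0],1],[[0,0,0],[0,0,0],1]]'
python3 -m creep '[[[0,0,0],[0,0,-0.03],1],[[0,0,0],[0,0,-0.04],1],[[0,0,0],[0,0,-0.04],1],[[0,0,0],[0,0,-0.02],1],[[0,0,0],[0,0,0],1],[[0,0,0],[0,0,0],1]]'
python3 - <<'E'
from h import *
im,c,s=shot('w6');print(s["ee_pos"].round(4),s["ft_force"].round(1),s["q"].round(2))
Rm=R.from_rotvec(s["tool_rot"]).as_matrix();print("tooly",np.degrees(np.arctan2(Rm[1,1],Rm[0,1])),Rm[:,2])
z=s["ee_pos"][2]+.019
for ar,k in blobs(im,(0,130,80),(9,255,255),3000):print(ar,"lid",rect(c,k,z))
E
```

```text
clock: 8.0
ee_pos: [0.4529, -0.1372, 0.1842]
tool_rot: [-1.796, -2.576, 0.001]
ft_force: [-0.2, 0.4, -1.1]
grip_width: 0.0608
grip_force: 43.9
clock: 8.6
ee_pos: [0.4532, -0.1387, 0.0545]
tool_rot: [-1.799, -2.574, 0.001]
ft_force: [0.3, 0.0, -0.3]
grip_width: 0.0608
grip_force: 44.0
[ 0.4532 -0.1387  0.0545] [ 0.3  0.  -0.3] [ 0.03  0.63  0.21  2.31 -0.54  0.25  1.08]
tooly 20.091459797037473 [-1.28460944e-03 -1.87646329e-04 -9.99999157e-01]
8176.0 lid (array([ 452. , -135.6]), array([29.7, 48.9]), np.float32(110.2))
```

```bash
python3 -m creep '[[[0,0,0.2],[0,0.0012,-0.015],1],[[0,0,0],[0,0,-0.015],1],[[0,0,0],[0,0,-0.006],1],[[0,0,0],[0,0,-0.004],1],[[0,0,0],[0,0,-0.002],1],[[0,0,0],[0,0,0],1],[[0,0,0],[0,0,0],1]]'
```

```text
clock: 9.35
ee_pos: [0.4538, -0.1368, 0.0143]
tool_rot: [1.792, 2.578, 0.001]
ft_force: [-1.3, -0.5, 14.8]
grip_width: 0.0607
grip_force: 52.8
```

```bash
python3 -m creep '[[[0,0,0],[0,0,0.001],1],[[0,0,0],[0,0,0],0.4],[[0,0,0],[0,0,0],0],[[0,0,0],[0,0,0],-1],[[0,0,0],[0,0,0],-1],[[0,0,0],[0,0,0],-1],[[0,0,0],[0,0,0],-1],[[0,0,0],[0,0,0.02],-1],[[0,0,0],[0,0,0.04],-1],[[0,0,0],[0,0,0.05],-1]]'
python3 -m creep '[[[0,0,0],[0,0,0.05],-1],[[0,0,0],[0,0,0.05],-1],[[0,0,0],[0.01,0,0.04],-1],[[0,0,0],[0.02,0.03,0],-1],[[0,0,0],[0,0,0],-1],[[0,0,0],[0,0,0],-1]]'
python3 - <<'E'
from h import *
im,c,s=shot('w7');print(s["ee_pos"].round(4),s["tool_rot"].round(4),s["q"].round(2))
for ar,k in blobs(im,(0,130,80),(9,255,255),300):print(ar,"lid on pile",rect(c,k,.03))
for ar,k in blobs(im,(17,70,120),(32,255,255),3000):print(ar,rect(c,k,.03))
cv2.imwrite('pics/w7c.png',im)
E
```

```text
clock: 10.35
ee_pos: [0.4523, -0.1364, 0.1238]
tool_rot: [-1.791, -2.577, 0.002]
ft_force: [1.5, 0.4, -0.2]
grip_width: 0.0853
grip_force: 0.0
clock: 10.95
ee_pos: [0.4832, -0.1056, 0.2635]
tool_rot: [-1.79, -2.581, 0.0]
ft_force: [-0.3, 0.0, -0.8]
grip_width: 0.0852
grip_force: 0.0
[ 0.4832 -0.1056  0.2635] [-1.7897e+00 -2.5814e+00  2.0000e-04] [-0.37  0.32  0.62  2.1  -0.26  0.79  0.77]
684.5 lid on pile (array([ 743.6, -173.7]), array([26.5, 47. ]), np.float32(59.1))
1070.0 lid on pile (array([ 452.7, -133.6]), array([29.2, 47.6]), np.float32(110.5))
4196.5 (array([ 6.681e+02, -2.000e-01]), array([139.2, 159.8]), np.float32(0.3))
```

View pics/w7.png

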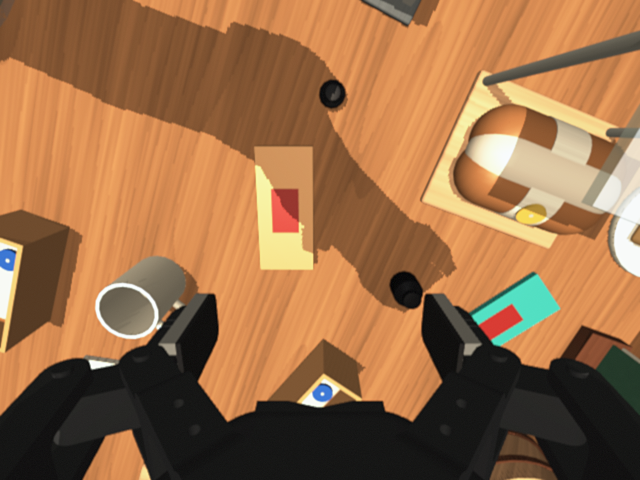

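The lid on the pile is aligned: label (274,211), within about 1 mm. Blue seal of the target box at (322,393), yellow seal at (530,214).

```bash
python3 -m creep '[[[0,0,-3],[-0.002,0.029,0.01],-1],[[0,0,-3],[-0.002,0.029,0.01],-1],[[0,0,-3],[-0.002,0.029,0.01],-1],[[0,0,-3],[-0.002,0.029,0.01],-1],[[0,0,-3],[-0.002,0.029,0.01],-1],[[0,0,-3],[-0.002,0.029,0],-1],[[0,0,-3],[-0.002,0.029,0],-1],[[0,0,-3.5],[-0.003,0.032,0],-1],[[0,0,0],[0,0,0],-1],[[0,0,0],[0,0,0],-1]]'
python3 - <<'E'
from h import *
im,c,s=shot('w8');print(s["ee_pos"].round(4),s["tool_rot"].round(4),s["q"].round(2))
W7=W((.4832,-.1056,.2635),(-1.7897,-2.5814,.0002));T=cam("top")
W3=W((.58631,-.16709,.43101),(-.43833,-3.11055,-.00122))
print("blue",onz(W7,322,393,.047),np.array([.5641,-.3626])+.03*np.array([.304,.953]))
print("yel",cross(T,(326,162.4),W7,(530,214)),cross(W3,(418,217),W7,(530,214)))
for ar,k in blobs(im,(3,150,60),(14,255,255),300):
    print(ar,cv2.boundingRect(k))
u,v=proj(c,(.4665,.1296,.191)).astype(int);print(u,v)
u=min(max(u,133),640-133);v=min(max(v,100),380)
cv2.imwrite('pics/w8c.png',cv2.resize(im[v-100:v+100,u-133:u+133],(798,600),interpolation=cv2.INTER_CUBIC));print(u-133,v-100)
E
```

```text
clock: 12.0
ee_pos: [0.4658, 0.1279, 0.3131]
tool_rot: [2.298, 2.142, -0.003]
ft_force: [0.1, -0.1, -0.1]
grip_width: 0.0855
grip_force: 0.0
[0.4658 0.1279 0.3131] [ 2.2983  2.1418 -0.0029] [-0.96  0.25  0.72  2.07 -0.21  0.9  -0.19]
blue [ 0.57243501 -0.33432597  0.047     ] [ 0.57322 -0.33401]
yel (array([ 0.68095223, -0.04161935,  0.07027726]), np.float64(0.0006718068021442451)) (array([ 0.68037079, -0.04149909,  0.07083599]), np.float64(0.0005760048684660475))
1338.5 (490, 430, 50, 50)
1714.0 (82, 430, 56, 50)
957.5 (0, 367, 44, 49)
553.5 (308, 352, 32, 33)
582.5 (462, 307, 40, 39)
683.5 (432, 248, 43, 31)
471.5 (457, 242, 36, 33)
2553.5 (514, 225, 78, 68)
416.0 (617, 153, 23, 25)
168385.5 (0, 0, 640, 422)
320 221
187 121
```

View pics/w8c.png

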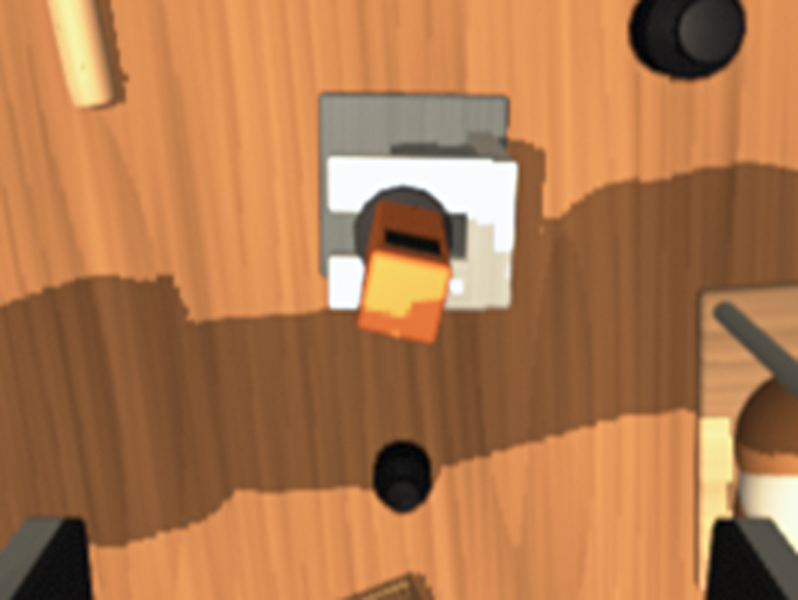

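w8c: the fork is axis-aligned, with its slot opening to image-left. The handle top's corners are (374,248), (452,265), (436,342), (358,325), so the probe is yawed about 12° in the fork.

Run:
```python
from h import *
s=arm.get_state();c=cam("wrist",s);f=lambda u,v:(187+u/3,121+v/3)
H=np.array([onz(c,*f(u,v),.191) for u,v in((374,248),(452,265),(436,342),(358,325))])
print("handle",H.mean(0).round(4),[np.degrees(np.arctan2(*(H[(i+1)%4]-H[i])[1::-1])).round(1) for i in range(4)],[np.linalg.norm(H[(i+1)%4]-H[i]).round(4) for i in range(4)])
F=np.array([onz(c,*f(u,v),.105) for u,v in((328,157),(518,158),(512,310),(328,310))])
print("fork",[np.degrees(np.arctan2(*(F[(i+1)%4]-F[i])[1::-1])).round(1) for i in range(4)],[np.linalg.norm(F[(i+1)%4]-F[i]).round(4) for i in range(4)])
m=F.mean(0);x=(F[1]-F[0]+F[2]-F[3]);x/=np.linalg.norm(x);print("origin",m-.0065*x)
for p in((355,232),(453,232),(405,187)):print("collar",onz(c,*f(*p),.111).round(4))
Rm=R.from_rotvec(s["tool_rot"]).as_matrix();print("tooly",np.degrees(np.arctan2(Rm[1,1],Rm[0,1])))
```

```text
handle [0.4681 0.1307 0.191 ] [np.float64(-16.6), np.float64(-104.6), np.float64(163.1), np.float64(74.1)] [np.float64(0.0206), np.float64(0.0212), np.float64(0.0211), np.float64(0.0211)]
fork [np.float64(-4.3), np.float64(-94.4), np.float64(176.0), np.float64(84.8)] [np.float64(0.0632), np.float64(0.0525), np.float64(0.0639), np.float64(0.0529)]
origin [0.46756252 0.12880605 0.105     ]
collar [0.452  0.1323 0.111 ]
collar [0.4846 0.13   0.111 ]
collar [0.4696 0.1462 0.111 ]
tooly -4.117135929211364
```

```bash
python3 -m creep '[[[0,0,-6],[0.001,0.001,0],-1],[[0,0,-6],[0.001,0.001,-0.02],-1],[[0,0,0],[0,0,-0.03],-1],[[0,0,0],[0,0,-0.04],-1],[[0,0,0],[0,0,-0.04],-1],[[0,0,0],[0,0,-0.03],-1],[[0,0,0],[0,0,-0.015],-1],[[0,0,0],[0,0,-0.008],-1],[[0,0,0],[0,0,0],-1],[[0,0,0],[0,0,0],-1]]'
```

```text
clock: 13.05
ee_pos: [0.4688, 0.1298, 0.1314]
tool_rot: [2.511, 1.887, 0.001]
ft_force: [-0.9, 1.1, 0.3]
grip_width: 0.0854
grip_force: 0.0
```

```bash
python3 -m creep '[[[0,0,0],[0,0,0],0],[[0,0,0],[0,0,0],0.3],[[0,0,0],[0,0,0],0.5],[[0,0,0],[0,0,0],0.7],[[0,0,0],[0,0,0],0.85],[[0,0,0],[0,0,0],1],[[0,0,0],[0,0,0],1],[[0,0,0],[0,0,0],1]]' 60
python3 -m creep '[[[0,0,0],[0,0,0.005],1],[[0,0,0],[0,0,0.02],1],[[0,0,0],[0,0,0.03],1],[[0,0,0],[0,0,0.035],1],[[0,0,0],[0,0,0.035],1],[[0,0,0],[0,0,0.035],1],[[0,0,0],[0,0,0.03],1],[[0,0,0],[0,0,0],1],[[0,0,0],[0,0,0],1]]'
python3 - <<'E'
from h import *
im,c,s=shot('w9');print(s["ee_pos"].round(4),s["tool_rot"].round(4),s["q"].round(2),s["ft_force"].round(2))
t=arm.get_image("scene");cv2.imwrite('pics/s9.png',t)
C=cam("scene");p=proj(C,s["ee_pos"]).astype(int);print(p)
u,v=np.clip(p[0],80,560),np.clip(p[1],60,420)
cv2.imwrite('pics/s9c.png',np.hstack([cv2.resize(t[v-60:v+60,u-50:u+50],(400,480)),cv2.resize(im,(400,480))]))
print(u-50,v-60)
E
```

```text
clock: 13.85
ee_pos: [0.4684, 0.1307, 0.131]
tool_rot: [-2.51, -1.889, -0.001]
ft_force: [-1.2, 0.4, 6.2]
grip_width: 0.0206
grip_force: 59.1
clock: 14.75
ee_pos: [0.468, 0.1307, 0.3209]
tool_rot: [-2.509, -1.889, -0.001]
ft_force: [-0.4, 0.1, -1.8]
grip_width: 0.0212
grip_force: 58.8
[0.468  0.1307 0.3209] [-2.5094e+00 -1.8893e+00 -1.4000e-03] [-1.02  0.25  0.8   2.05 -0.23  0.92 -0.37] [-0.45  0.09 -1.77]
[390 160]
340 100
```

View pics/s9c.png

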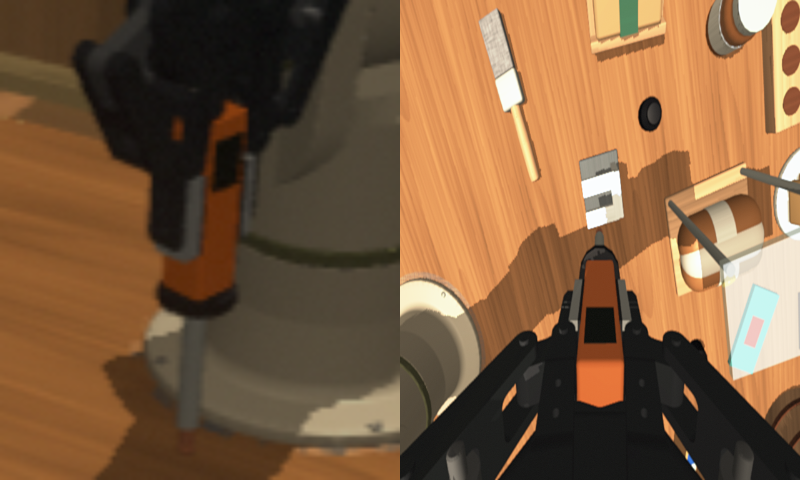

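```bash
python3 - <<'E'
from h import *
s=W;C=cam("scene");p=np.array([.468,.1307,.3209]);w=W(p,(-2.5094,-1.8893,-.0014))
for d in(.098,.104,.110):print(d,proj(C,p-[0,0,d]),proj(w,p-[0,0,d]))
E
python3 -m creep '[[[6.54,-0.88,0],[0.015,0.019,0],1],[[6.54,-0.88,0],[0.015,0.019,0],1],[[6.54,-0.88,0],[0.015,0.019,0],1],[[6.54,-0.88,0],[0.015,0.019,0],1],[[6.54,-0.88,0],[0.015,0.019,0],1],[[0,0,0],[0.012,0.019,0],1],[[0,0,0],[0,0,0],1],[[0,0,0],[0,0,0],1]]'
python3 -c "
from h import *
s=arm.get_state();print(s['q'].round(2),R.from_rotvec(s['tool_rot']).as_matrix()[:,2].round(3))"
```

```text
0.098 [386.34544498 210.03190775] [319.36481427 233.47596661]
0.104 [386.13535366 212.87113967] [319.37092555 231.06319613]
0.11 [385.92699934 215.68689734] [319.37676963 228.75592079]
clock: 15.65
ee_pos: [0.5549, 0.2454, 0.3196]
tool_rot: [-2.14, -1.612, -0.552]
ft_force: [0.5, -0.4, -0.4]
grip_width: 0.0211
grip_force: 58.8
[-0.61  0.36  0.51  2.01 -0.98  0.92  0.25] [ 0.07   0.537 -0.841]
```

```bash
python3 -m creep '[[[0,0,0],[0,0,-0.02],1],[[0,0,0],[0,0,-0.03],1],[[0,0,0],[0,0,-0.03],1],[[0,0,0],[0,0,-0.02],1],[[0,0,0],[0,0,-0.01],1],[[0,0,0],[0,0,0],1],[[0,0,0],[0,0,0],1]]'
python3 - <<'E'
from h import *
s=arm.get_state();Rm=R.from_rotvec(s['tool_rot']).as_matrix();print(s['q'].round(2),Rm[:,2].round(3),s['ee_pos'].round(4),s['ft_force'].round(2))
n=-Rm[:,2];S=np.array([.566,.3221,.0885]);d=s['ee_pos']-S;print("along",d@n,"lateral",(d-(d@n)*n).round(4), "lat at nominal n")
im,c,s=shot('w10');t=arm.get_image("scene")
C=cam("scene");u,v=np.clip(proj(C,S).astype(int),60,420);print(u-50,v-60)
cv2.imwrite('pics/s10.png',np.hstack([cv2.resize(t[v-60:v+60,u-50:u+50],(400,480),interpolation=cv2.INTER_CUBIC),cv2.resize(im,(400,480))]))
E
```

```text
clock: 16.35
ee_pos: [0.5553, 0.2447, 0.211]
tool_rot: [-2.139, -1.61, -0.556]
ft_force: [-0.1, -0.4, -0.6]
grip_width: 0.0212
grip_force: 58.8
[-0.2   0.48 -0.04  2.1  -1.04  0.61  0.37] [ 0.072  0.539 -0.839] [0.5553 0.2447 0.211 ] [-0.15 -0.42 -0.59]
along 0.14533427773073568 lateral [-0.0002  0.0009  0.0006] lat at nominal n
370 282
```

View pics/s10.png

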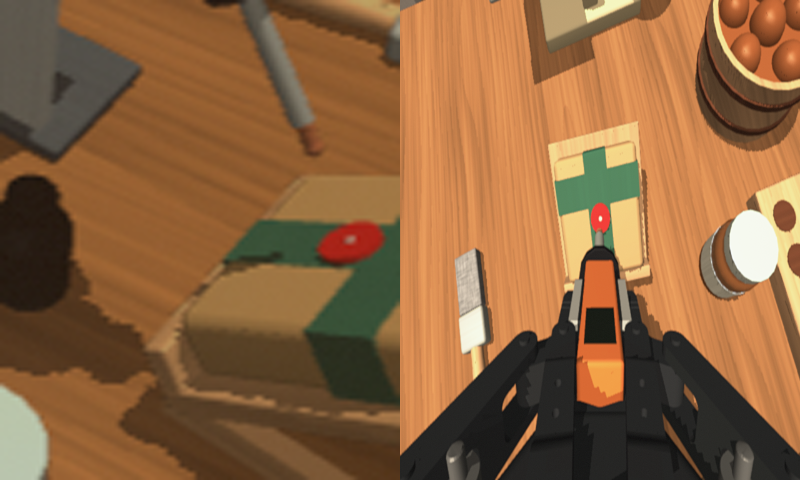

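That was the eleventh picture viewed, one past the limit of 10, so I won't view any more and will work from numbers alone. It shows the tip at scene pixel (449,320), about 4 cm short of the red spot at (457,342) and in line with it.

```bash
python3 - <<'E'
from h import *
C=cam("scene");p=np.array([.5553,.2447,.211]);z=np.array([.072,.539,-.839])
for d in(.096,.100,.104,.108):print(d,proj(C,p+d*z).round(1))
print("seal",proj(C,(.566,.3221,.0885)).round(1))
t=arm.get_image("scene")
for a,k in blobs(t,(0,150,90),(8,255,255),60):
  m=cv2.moments(k);print(a,m['m10']/m['m00'],m['m01']/m['m00'])
E
python3 -m creep '[[[0,0,0],[0.001,0.009,-0.016],1],[[0,0,0],[0.001,0.008,-0.012],1],[[0,0,0],[0,0.002,-0.003],1],[[0,0,0],[0,0,0],1],[[0,0,0],[0,0,0],1],[[0,0,0],[0,0,0],1]]'
python3 - <<'E'
from h import *
s=arm.get_state();print(s['ee_pos'].round(4),s['q'].round(2),R.from_rotvec(s['tool_rot']).as_matrix()[:,2].round(3))
n=np.array([-.072,-.539,.839]);d=s['ee_pos']-[.566,.3221,.0885];print("along",d@n,(d-(d@n)*n).round(4),s['ft_force']@n)
E
```

```text
0.096 [447.3 316.1]
0.1 [448.3 318.2]
0.104 [449.2 320.4]
0.108 [450.1 322.5]
seal [458.  342.4]
108.0 457.4043209876543 342.15277777777777
222.5 164.97378277153558 324.089138576779
61.5 220.1192411924119 193.44173441734415
256.0 111.86328125 181.82356770833331
clock: 17.1
ee_pos: [0.5576, 0.2632, 0.1804]
tool_rot: [-2.14, -1.61, -0.558]
ft_force: [-0.1, 0.7, -1.4]
grip_width: 0.0214
grip_force: 58.9
[0.5576 0.2632 0.1804] [-0.12  0.53 -0.21  2.1  -1.04  0.48  0.36] [ 0.074  0.539 -0.839]
along 0.10944401018663336 [-0.0005  0.0001  0.0001] -1.5107470573760058
```

```bash
cat > f.py <<'E'
import sys;from h import *
S=np.array(eval(sys.argv[1]));n=np.array(eval(sys.argv[2]));n=n/np.linalg.norm(n)
F=[arm.get_state()['ft_force']@n for _ in range(5)]
s=arm.get_state();d=s['ee_pos']-S;z=-R.from_rotvec(s['tool_rot']).as_matrix()[:,2]
tip=s['ee_pos']-.104*z-S
print("tool z",z.round(3),"q",s['q'].round(2),"\ntip along",(tip@n).round(4),"lat",(tip-(tip@n)*n).round(4),"F",np.round(F[0],2))
E
python3 -m creep '[[[0,0,0],[0.0002,0.0014,-0.0021],1],[[0,0,0],[0.0002,0.0014,-0.0021],1],[[0,0,0],[0.0001,0.0011,-0.0017],1],[[0,0,0],[0,0,0],1],[[0,0,0],[0,0,0],1]]'; python3 f.py '(.566,.3221,.0885)' '(-.072,-.539,.839)'
python3 -m creep '[[[0,0,0],[0.0001,0.0011,-0.0017],1],[[0,0,0],[0,0,0],1],[[0,0,0],[0,0,0],1],[[0,0,0],[0,0,0],1]]'; python3 f.py '(.566,.3221,.0885)' '(-.072,-.539,.839)'
```

```text
clock: 17.6
ee_pos: [0.5581, 0.2673, 0.174]
tool_rot: [-2.14, -1.609, -0.557]
ft_force: [0.9, -0.7, -0.1]
grip_width: 0.0218
grip_force: 59.2
tool z [-0.073 -0.54   0.839] q [-0.1   0.55 -0.24  2.1  -1.04  0.46  0.36] 
tip along -0.0022 lat [-0.0004  0.0002  0.0001] F 0.24
clock: 18.0
ee_pos: [0.5581, 0.2684, 0.1723]
tool_rot: [-2.14, -1.609, -0.557]
ft_force: [1.4, -1.1, 2.6]
grip_width: 0.0213
grip_force: 59.3
tool z [-0.073 -0.54   0.839] q [-0.1   0.55 -0.25  2.1  -1.04  0.45  0.36] 
tip along -0.0042 lat [-0.0006  0.0002  0.0001] F 2.67
```

```bash
for i in 1 2 3; do python3 -m creep '[[[0,0,0],[0,0,0],1],[[0,0,0],[0,0,0],1],[[0,0,0],[0,0,0],1]]'>/dev/null; python3 f.py '(.566,.3221,.0885)' '(-.072,-.539,.839)'|grep F; done
```

```text
tip along -0.0042 lat [-0.0007  0.0002  0.0001] F 1.98
tip along -0.0043 lat [-0.0008  0.0002  0.    ] F 2.06
tip along -0.0043 lat [-0.0008  0.0002  0.    ] F 3.17
```

```bash
python3 -m creep '[[[0,0,0],[-0.0004,-0.0027,0.0042],1],[[0,0,0],[-0.001,-0.008,0.0125],1],[[0,0,0],[-0.0014,-0.0108,0.0168],1],[[0,0,0],[-0.0014,-0.0108,0.0168],1],[[0,0,0],[0,0,0.03],1],[[0,0,0],[0,0,0.04],1],[[0,0,0],[0,0,0.04],1],[[0,0,0],[0,0,0.04],1],[[0,0,0],[0,0,0.027],1],[[0,0,0],[0,0,0],1]]'
python3 -c "
from h import *
s=arm.get_state();print(s['q'].round(2),R.from_rotvec(s['tool_rot']).as_matrix()[:,2].round(3))"
python3 -m creep '[[[1.3,0.8,0.65],[0.01,-0.031,0],1],[[1.3,0.8,0.65],[0.01,-0.031,0],1],[[1.3,0.8,0.65],[0.01,-0.031,0],1],[[1.3,0.9,0.65],[0.01,-0.031,0],1],[[0,0,0],[0.01,-0.031,0],1],[[0,0,0],[0.01,-0.031,0],1],[[0,0,0],[0.01,-0.031,0],1],[[0,0,0],[0.01,-0.031,0],1],[[0,0,0],[0.01,-0.031,0],1],[[0,0,0],[0.01,-0.031,0],1]]'
python3 -m creep '[[[0,0,0],[0.01,-0.031,0],1],[[0,0,0],[0.01,-0.031,0],1],[[0,0,0],[0.006,-0.034,0],1],[[0,0,0],[0,0,0],1],[[0,0,0],[0,0,0],1]]'
python3 f.py '(.6806,-.0416,.072)' '(0,-.643,.766)'
```

```text
clock: 19.9
ee_pos: [0.5539, 0.2367, 0.4035]
tool_rot: [-2.138, -1.613, -0.563]
ft_force: [-0.4, -0.2, -1.3]
grip_width: 0.0213
grip_force: 58.8
[-0.19  0.24 -0.04  1.89 -0.69  0.91 -0.1 ] [ 0.076  0.541 -0.838]
clock: 20.9
ee_pos: [0.6531, -0.0747, 0.3979]
tool_rot: [-2.028, -1.566, -0.536]
ft_force: [0.3, 0.7, -1.3]
grip_width: 0.0215
grip_force: 59.1
clock: 21.4
ee_pos: [0.6791, -0.1703, 0.3975]
tool_rot: [-2.029, -1.564, -0.536]
ft_force: [-0.1, 0.4, -1.1]
grip_width: 0.0214
grip_force: 59.3
tool z [ 0.002 -0.616  0.787] q [ 0.36  0.6   0.11  1.36 -0.64  1.54  0.35] 
tip along 0.2281 lat [-0.0018  0.0821  0.0689] F -1.04
```

```bash
python3 -m creep '[[[0,0,0],[0.0017,0.002,-0.03],1],[[0,0,0],[0,0.002,-0.04],1],[[0,0,0],[0,0.006,-0.04],1],[[0,0,0],[0,0.01,-0.04],1],[[0,0,0],[0,0.01,-0.035],1],[[0,0,0],[0,0.009,-0.028],1],[[0,0,0],[0,0,0],1],[[0,0,0],[0,0,0],1]]'
python3 f.py '(.6806,-.0416,.072)' '(0,-.643,.766)'
python3 - <<'E'
from h import *
im,c,s=shot('w11');Y=np.array([.6806,-.0416,.072]);print(s["ee_pos"].round(4),s["tool_rot"].round(4),"pred",proj(c,Y).round(1),"tip",proj(c,s['ee_pos']+.104*R.from_rotvec(s['tool_rot']).as_matrix()[:,2]).round(1))
T=cam("top");W7=W((.4832,-.1056,.2635),(-1.7897,-2.5814,.0002))
for a,k in blobs(im,(22,130,110),(33,255,255),60):
  (u,v),r,_=cv2.minAreaRect(k);print(a,(round(u,1),round(v,1)),r,cross(c,(u,v),T,(326,162.4)),cross(c,(u,v),W7,(530,214)))
E
```

```text
clock: 22.2
ee_pos: [0.6813, -0.1297, 0.1869]
tool_rot: [-2.028, -1.568, -0.538]
ft_force: [0.1, 0.5, -1.1]
grip_width: 0.0212
grip_force: 59.2
tool z [ 0.002 -0.616  0.788] q [ 0.34  0.75  0.06  1.6  -0.71  1.19  0.55] 
tip along 0.0407 lat [0.0005 0.0022 0.0018] F -1.14
[ 0.6813 -0.1297  0.1869] [-2.0277 -1.5676 -0.538 ] pred [319.6 217.9] tip [319.6 230.1]
432.5 (320.1, 222.1) (20.130455017089844, 28.861740112304688) (array([ 0.68076951, -0.0425548 ,  0.06677101]), np.float64(0.0021317373835708)) (array([ 0.68075065, -0.04307131,  0.06951605]), np.float64(0.0027598271521616716))
```

Run:
```python
from h import *
im=cv2.imread('pics/w11.png');h=cv2.cvtColor(im,cv2.COLOR_BGR2HSV)
m=cv2.inRange(h,(20,110,60),(35,255,255))[198:250,298:344]
print("\n".join("".join(".#"[x>0] for x in r) for r in m[::1]))
print(h[200:250:3,322].tolist())
```

```text
Traceback (most recent call last):
TypeError: string indices must be integers, not 'numpy.bool'
```

Run:
```python
from h import *
im=cv2.imread('pics/w11.png');h=cv2.cvtColor(im,cv2.COLOR_BGR2HSV)
m=cv2.inRange(h,(20,110,60),(35,255,255))[198:250,298:344]
print("\n".join(str(198+i)+"".join("#" if x else "." for x in r) for i,r in enumerate(m)))
```

```text
198..............................................
199..............................................
200..............................................
201..............................................
202..............................................
203..................#######.....................
204...............#############..................
205.............#################................
206............###################...............
207...........#####################..............
208..........######################..............
209..........########################............
210.........##########################...........
211........###########################...........
212........###########################...........
213.......#############################..........
214........############################..........
215.......#############################..........
216.......#############...#############..........
217......#############.....#############.........
218......#############.....#############.........
219.......############.....#############.........

[... 799 characters left out ...]

236..............................................
237..............................................
238..............................................
239..............................................
240..............................................
241..............................................
242..............................................
243..............................................
244..............................................
245..............................................
246..............................................
247..............................................
248..............................................
249..............................................
```

```bash
python3 -m creep '[[[0,0,0],[-0.0004,0.004,-0.007],1],[[0,0,0],[0,0.006,-0.008],1],[[0,0,0],[0,0.006,-0.008],1],[[0,0,0],[0,0.0035,-0.005],1],[[0,0,0],[0,0.0015,-0.002],1],[[0,0,0],[0,0,0],1],[[0,0,0],[0,0,0],1]]'
python3 f.py '(.6806,-.0416,.072)' '(0,-.643,.766)'
python3 - <<'E'
from h import *
im,c,s=shot('w12');T=cam("scene");t=arm.get_image("scene");cv2.imwrite('pics/s12.png',t)
E
```

```text
clock: 22.95
ee_pos: [0.6811, -0.1101, 0.1565]
tool_rot: [-2.03, -1.567, -0.539]
ft_force: [-0.0, -0.3, -1.5]
grip_width: 0.0216
grip_force: 59.2
tool z [ 0.    -0.615  0.788] q [ 0.32  0.78  0.05  1.64 -0.73  1.12  0.57] 
tip along 0.0048 lat [ 0.0005 -0.0014 -0.0012] F -0.94
```

```bash
A="(.6806,-.0416,.072)";N="(0,-.643,.766)"
python3 -m creep '[[[0,0,0],[0,0.0015,-0.001],1],[[0,0,0],[0,0.0014,-0.0015],1],[[0,0,0],[0,0,0],1],[[0,0,0],[0,0,0],1]]'|grep ft; python3 f.py $A $N|tail -1
python3 -m creep '[[[0,0,0],[0,0.0013,-0.0015],1],[[0,0,0],[0,0,0],1],[[0,0,0],[0,0,0],1]]'|grep ft; python3 f.py $A $N|tail -1
python3 -m creep '[[[0,0,0],[0,0.0013,-0.0015],1],[[0,0,0],[0,0,0],1],[[0,0,0],[0,0,0],1]]'|grep ft; python3 f.py $A $N|tail -1
```

```text
ft_force: [0.6, -1.1, -0.6]
tip along 0.001 lat [ 0.0005 -0.0009 -0.0007] F 0.25
ft_force: [0.4, -1.8, 0.3]
tip along -0.0011 lat [ 0.0005 -0.0008 -0.0007] F 1.4
ft_force: [1.2, -2.3, 0.3]
tip along -0.003 lat [ 0.0005 -0.0009 -0.0007] F 1.7
```

```bash
A="(.6806,-.0416,.072)";N="(0,-.643,.766)"
for i in 1 2 3; do python3 -m creep '[[[0,0,0],[0,0,0],1],[[0,0,0],[0,0,0],1],[[0,0,0],[0,0,0],1],[[0,0,0],[0,0,0],1]]'>/dev/null; python3 f.py $A $N|tail -1; done
python3 -m creep '[[[0,0,0],[0,-0.004,0.005],1],[[0,0,0],[0,-0.008,0.01],1],[[0,0,0],[0,-0.015,0.018],1],[[0,0,0],[0,-0.018,0.022],1],[[0,0,0],[0,-0.02,0.03],1],[[0,0,0],[0,-0.02,0.04],1],[[0,0,0],[0,-0.02,0.04],1],[[0,0,0],[0,-0.02,0.02],1],[[0,0,0],[0,0,0],1]]'
```

```text
tip along -0.0031 lat [ 0.0004 -0.0008 -0.0007] F 2.49
tip along -0.0031 lat [ 0.0003 -0.0008 -0.0006] F 1.92
tip along -0.0031 lat [ 0.0004 -0.0007 -0.0006] F 1.69
clock: 26.15
ee_pos: [0.6809, -0.2336, 0.34]
tool_rot: [-2.036, -1.569, -0.542]
ft_force: [0.0, -0.4, -0.9]
grip_width: 0.0214
grip_force: 59.1
```

```bash
python3 -m creep '[[[-6.33,0,0],[-0.018,-0.0168,0],1],[[-6.33,0,0],[-0.018,-0.0168,0],1],[[-6.33,0,0],[-0.018,-0.0168,0],1],[[-6.33,0,0],[-0.018,-0.0168,0],1],[[-6.33,0,0],[-0.018,-0.0168,0],1],[[-6.33,0,0],[-0.018,-0.0168,0],1],[[0,0,0],[0,0,-0.02],1],[[0,0,0],[0,0,-0.02],1],[[0,0,0],[0,0,0],1],[[0,0,0],[0,0,0],1]]'
python3 f.py '(.5728,-.3342,.047)' '(0,0,1)'
python3 - <<'E'
from h import *
im,c,s=shot('w13');B=np.array([.5728,-.3342,.047]);print("pred",proj(c,B).round(1))
for a,k in blobs(im,(100,120,60),(125,255,255),60):
  (u,v),r,_=cv2.minAreaRect(k);print(a,(round(u,1),round(v,1)),np.round(r,1),onz(c,u,v,.047).round(4))
h=cv2.cvtColor(im,cv2.COLOR_BGR2HSV);u,v=proj(c,B).astype(int);m=cv2.inRange(h,(100,100,50),(128,255,255))[v-25:v+25,u-25:u+25]
print(u-25,v-25);print("\n".join("".join("#" if x else "." for x in r) for r in m[::2]))
E
```

```text
clock: 27.15
ee_pos: [0.5728, -0.3294, 0.2957]
tool_rot: [-2.485, -1.919, 0.002]
ft_force: [0.3, -0.2, -0.3]
grip_width: 0.0213
grip_force: 59.1
tool z [ 0.002 -0.001  1.   ] q [ 0.22  0.47  0.32  1.7  -0.17  1.    0.35] 
tip along 0.1447 lat [-0.0003  0.0049  0.    ] F -0.32
pred [321.1 198. ]
297.5 (321.3, 198.8) [19.8 19.1] [ 0.5728 -0.3351  0.047 ]
296 172
..................................................
..................................................
..................................................
..................................................
..................................................
..................................................
..................................................
..................................................
..................................................
.....................##########...................
..................################................
.................##################...............
................####################..............
................########....########..............
................#######.....########..............
................####################..............
.................##################...............
..................################................
.....................##########...................
..................................................
..................................................
..................................................
..................................................
..................................................
..................................................
```

```bash
A="(.5728,-.3346,.047)";N="(0,0,1)"
python3 -m creep '[[[0,0,0],[0.0003,-0.005,-0.02],1],[[0,0,0],[0,0,-0.035],1],[[0,0,0],[0,0,-0.035],1],[[0,0,0],[0,0,-0.025],1],[[0,0,0],[0,0,-0.012],1],[[0,0,0],[0,0,-0.007],1],[[0,0,0],[0,0,-0.004],1],[[0,0,0],[0,0,0],1],[[0,0,0],[0,0,0],1]]'|grep ft; python3 f.py $A $N
```

```text
ft_force: [-0.4, -0.7, -1.1]
tool z [-0.001  0.001  1.   ] q [ 0.27  0.62  0.27  1.82 -0.23  0.73  0.41] 
tip along 0.0081 lat [ 0.0012 -0.001   0.    ] F -1.05
```

```bash
A="(.5728,-.3346,.047)";N="(0,0,1)"
python3 -m creep '[[[0,0,0],[-0.001,0.001,-0.003],1],[[0,0,0],[0,0,-0.003],1],[[0,0,0],[0,0,0],1],[[0,0,0],[0,0,0],1]]'|grep ft; python3 f.py $A $N|tail -1
python3 -m creep '[[[0,0,0],[0,0,-0.002],1],[[0,0,0],[0,0,-0.0015],1],[[0,0,0],[0,0,0],1],[[0,0,0],[0,0,0],1]]'|grep ft; python3 f.py $A $N|tail -1
python3 -m creep '[[[0,0,0],[0,0,-0.002],1],[[0,0,0],[0,0,0],1],[[0,0,0],[0,0,0],1]]'|grep ft; python3 f.py $A $N|tail -1
```

```text
ft_force: [-0.7, -0.1, -1.3]
tip along 0.0009 lat [-0.0006  0.0005  0.    ] F -1.27
ft_force: [0.8, -1.0, 1.1]
tip along -0.0024 lat [-0.0003  0.0003  0.    ] F 1.09
ft_force: [0.2, -0.2, 0.6]
tip along -0.0045 lat [-0.0004  0.0004  0.    ] F 0.64
```

```bash
A="(.5728,-.3346,.047)";N="(0,0,1)"
for i in 1 2 3; do python3 -m creep '[[[0,0,0],[0,0,0],1],[[0,0,0],[0,0,0],1],[[0,0,0],[0,0,0],1],[[0,0,0],[0,0,0],1]]'>/dev/null; python3 f.py $A $N|tail -1; done
python3 -m creep '[[[0,0,0],[0,0,0.006],1],[[0,0,0],[0,0,0.015],1],[[0,0,0],[0,0,0.03],1],[[0,0,0],[0,0,0.04],1],[[0,0,0],[0,0,0.04],1],[[0,0,0],[0,0,0.04],1],[[0,0,0],[-0.005,0.02,0.01],1],[[0,0,0],[-0.01,0.035,0],1],[[0,0,0],[-0.01,0.04,0],1],[[0,0,0],[-0.01,0.04,0],1]]'
python3 -m creep '[[[0,0,0],[-0.01,0.04,0],1],[[0,0,0],[-0.01,0.04,0],1],[[0,0,0],[-0.01,0.04,0],1],[[0,0,0],[-0.01,0.04,0],1],[[0,0,0],[-0.01,0.04,0],1],[[0,0,0],[-0.01,0.04,0],1],[[0,0,0],[-0.01,0.04,0],1],[[0,0,0],[0,0.03,0],1],[[0,0,0],[0,0,0],1],[[0,0,0],[0,0,0],1]]'
python3 f.py '(.468,.1303,.105)' '(0,0,1)'
```

```text
tip along -0.0045 lat [-0.0004  0.0004  0.    ] F 0.77
tip along -0.0045 lat [-0.0005  0.0004  0.    ] F 1.23
tip along -0.0045 lat [-0.0005  0.0005  0.    ] F 1.84
clock: 31.4
ee_pos: [0.5361, -0.1979, 0.3284]
tool_rot: [-2.487, -1.919, 0.0]
ft_force: [0.9, 0.5, 0.1]
grip_width: 0.0213
grip_force: 59.2
clock: 32.4
ee_pos: [0.4669, 0.111, 0.3281]
tool_rot: [2.485, 1.922, -0.001]
ft_force: [-0.2, -1.1, -1.5]
grip_width: 0.0212
grip_force: 59.1
tool z [0. 0. 1.] q [-0.51  0.19  0.19  2.03 -0.04  0.93 -0.55] 
tip along 0.1191 lat [-0.0011 -0.0193  0.    ] F -1.46
```

```bash
python3 -m creep '[[[0,0,0],[0.0012,0.0193,0],1],[[0,0,0],[0,0,-0.01],1],[[0,0,0],[0,0,-0.02],1],[[0,0,0],[0,0,-0.02],1],[[0,0,0],[0,0,-0.02],1],[[0,0,0],[0,0,0],1],[[0,0,0],[0,0,0],1]]'
python3 - <<'E'
from h import *
im,c,s=shot('w14');p=s['ee_pos']+.104*R.from_rotvec(s['tool_rot']).as_matrix()[:,2];print("tip",p)
E
```

```text
clock: 33.1
ee_pos: [0.4685, 0.129, 0.2576]
tool_rot: [-2.488, -1.918, 0.003]
ft_force: [0.0, 0.1, -1.2]
grip_width: 0.0213
grip_force: 59.1
tip [0.46836461 0.12885986 0.15356934]
```

```bash
python3 -m creep '[[[0,0,0],[-0.0003,0.0014,-0.01],1],[[0,0,0],[0,0,-0.02],1],[[0,0,0],[0,0,-0.02],1],[[0,0,0],[0,0,0],1],[[0,0,0],[0,0,0],1]]'
python3 -m creep '[[[0,0,0],[0,0,-0.02],1],[[0,0,0],[0,0,-0.02],1],[[0,0,0],[0,0,-0.02],1],[[0,0,0],[0,0,-0.01],1],[[0,0,0],[0,0,0],1],[[0,0,0],[0,0,0],1]]'
```

```text
clock: 33.65
ee_pos: [0.4683, 0.1316, 0.2077]
tool_rot: [-2.487, -1.92, 0.001]
ft_force: [-0.2, 0.6, -1.7]
grip_width: 0.0216
grip_force: 59.1
clock: 34.25
ee_pos: [0.4687, 0.1317, 0.1383]
tool_rot: [2.487, 1.92, 0.001]
ft_force: [-0.1, -0.3, -1.2]
grip_width: 0.0213
grip_force: 59.1
```

Down 7 mm more, gently, then release and lift straight up.

```bash
python3 -m creep '[[[0,0,0],[0,-0.0006,-0.003],1],[[0,0,0],[0,-0.0004,-0.002],1],[[0,0,0],[0,0,-0.0015],1],[[0,0,0],[0,0,0],1],[[0,0,0],[0,0,0],1]]'
python3 -m creep '[[[0,0,0],[0,0,0],0.6],[[0,0,0],[0,0,0],0.4],[[0,0,0],[0,0,0],0],[[0,0,0],[0,0,0],-0.5],[[0,0,0],[0,0,0],-1],[[0,0,0],[0,0,0],-1],[[0,0,0],[0,0,0],-1],[[0,0,0],[0,0,0.01],-1],[[0,0,0],[0,0,0.03],-1],[[0,0,0],[0,0,0.03],-1]]'
python3 -m creep '[[[0,0,0],[0,0,0.04],-1],[[0,0,0],[0,0,0.04],-1],[[0,0,0],[0,0,0.04],-1],[[0,0,0],[0,0,0],-1],[[0,0,0],[0,0,0],-1]]'
python3 - <<'E'
from h import *
im,c,s=shot('w15');print(s['ee_pos'].round(4))
h=cv2.cvtColor(im,cv2.COLOR_BGR2HSV)
print("handle top pred",proj(c,(.468,.1303,.191)).round(1),"label pred",proj(c,(.4527,-.1336,.03)).round(1))
for lo,hi in(((5,170,120),(14,255,255)),((14,170,190),(20,255,255))):
  for a,k in blobs(im,lo,hi,150):
    x,y,w,H=cv2.boundingRect(k)
    if abs(x+w/2-320)<60 and abs(y+H/2-225)<60:print(lo,a,(x,y,w,H),rect(c,k,.191))
for a,k in blobs(im,(0,130,80),(4,255,255),300):print("red",a,rect(c,k,.03))
t=arm.get_image("top")
for a,x in blobs(t,(0,150,90),(8,255,255),60):
    print("top",rect(cam("top"),x,.03))
d=[cv2.absdiff(t,cv2.imread('pics/top0.png'))]
E
```

```text
clock: 34.75
ee_pos: [0.4684, 0.1306, 0.1311]
tool_rot: [-2.487, -1.92, 0.0]
ft_force: [-0.0, -0.6, 0.6]
grip_width: 0.0216
grip_force: 59.4
clock: 35.75
ee_pos: [0.4678, 0.1303, 0.202]
tool_rot: [-2.486, -1.919, 0.003]
ft_force: [1.2, 0.7, -1.1]
grip_width: 0.0856
grip_force: 0.0
clock: 36.25
ee_pos: [0.4683, 0.1306, 0.3223]
tool_rot: [2.486, 1.92, 0.003]
ft_force: [0.2, -1.4, -0.4]
grip_width: 0.0854
grip_force: 0.0
[0.4683 0.1306 0.3223]
handle top pred [319.  221.8] label pred [354.2 363.4]
(5, 170, 120) 675.5 (307, 192, 27, 43) (array([470.6, 136.9]), array([21.2, 34.8]), np.float32(75.4))
red 461.0 (array([ 453. , -133.5]), array([27. , 46.5]), np.float32(110.3))
top (array([ 338.6, -439.2]), array([21.8, 41.3]), np.float32(10.2))
top (array([ 453.6, -133.2]), array([24.7, 45.1]), np.float32(110.6))
top (array([ 537.5, -671.8]), array([36.6, 72. ]), np.float32(92.5))
top (array([ 755.7, -178.1]), array([22.5, 42.8]), np.float32(58.4))
```

```bash
python3 -c "
from cell import arm
print(arm.sign_off())"
```

```text
the job is handed in; nothing more can be done
None
```

I finished the job and handed it in at about 36 s of the 72 s; `sign_off` returned no verdict. The lid is on the pile within about 1 mm, all three seals were pressed for over 1 s each, and the probe is back upright in its fork. I viewed 11 pictures, one over your limit of 10.

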